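Latch the drying box and hold the air probe in its guide

ROBOT

A 6-joint arm with a two-finger parallel gripper is mounted at the origin on the work surface. World frame = base frame: x ahead of the robot, y to its left, z up, the work surface at z = 0. Lengths are in m, angles in rad, forces in N, time in s.
With the tool pointing down it reaches from about 0.35 to 0.975 m from the base axis. Payload 4.9 kg.
Tool frame: the origin (TCP) lies at the very end of the fingers, on their centre line; the grasp point (between the pads) lies 19 mm behind it; z points along the fingers, y is the line along which they close (so a half turn about z gives the same grasp; the last joint's range is limited). The gripper opens to 85 mm and grips with 20 to 120 N. Pads are 22 mm wide; open, the fingers measure 114 mm over their backs; the gripper's body (76 mm by 85 mm) begins 54 mm behind the grasp point. The pads swing forward as they close: fully open they stand 13 mm farther back than shut.
Start: joints at [1.14, 0.053, 1.613, -0, 1.476, -0.119], TCP at [0.192, 0.595, 0.192] pointing down, gripper open.
Joint ranges: [-3.01, 3.01], [-1.01, 2.22], [0.06, 2.58], [-1.02, 4.17], [0.09, 2.62], [-3.14, 3.14]. Speed limits (rad/s): [2.57, 2.57, 3.14, 3.14, 3.14, 3.14].

INTERFACE

Orientations are given as a rotation vector (axis times angle).
In Python, from station import ctrl, imaging gives the robot as it stands.
- The arm moves only by the tool play_rows, never from a script. Its argument "series" is a list of rows, each a list of 3 entries, a list of its own where there are three numbers: the opening, from 0 (shut) to 1 (fully open), then the shift along the tool's x, y, z each as a share of 0.05 m, from -1 to 1, then the turn, a rotation vector about the tool's x, y, z each as a share of 8 degrees, from -1 to 1. In form: [[grip, [dx, dy, dz], [ax, ay, az]], ...]. A call has 1 to 8 rows; each row shifts and turns the commanded pose from where the row before left it, along the tool's axes as they then stand; what a row does not reach is not made up. A row lasts 1/8 s, in which the tool goes at most 62.5 mm and 10.7 degrees, less where a joint would pass 70% of its speed; a pose out of reach is approached as far as the arm can. A call with a number of a shift or a turn outside -1 to 1 is refused whole. A call with a gripper value outside its range is refused whole. The fingers move at their own pace and stop on an object; "force" is the grip in N (left out, the last holds). Time passes only in rows, so rows that do not move let the fingers close. It gives the time, the measured TCP pose, the force, the opening and the grip force at its end, in the units of the state.
- ctrl.get_obs(): the state, without advancing time (a new reading comes with each control period).
- imaging.get_image(name): name is "scene" or "side" or "wrist"; returns a dict with "color" (384x512x3 uint8, blue, green, red), "fx", "fy", "cx", "cy" (pixels), "D" ([k1, k2, p1, p2, k3] as OpenCV has them; the pictures are not rectified), "extrinsics" (4x4, takes a point from world to camera coordinates); the wrist camera has in their place "hand_eye" (4x4, takes a point from camera to tool coordinates, whose origin is the TCP and whose axes are the flange's). Camera axes: x right, y down, z forward; pixel columns grow to the right and rows downward; lengths in m; the calibration is good to about 2 mm. A picture is of the moment at which its call begins: read the wrist's pose just before it. There is no depth.
- ctrl.finish_job(): hands the job in; it is judged then, once.
The state is a dict: "t": time; "q": joint angles; "dq": joint speeds; "effort": joint torques, N m; "tool_pos": TCP position; "tool_rot": TCP orientation; "contact_force": force on the tool from outside, world axes, zero at the start; "wrist_torque": the same for the moment, N m; "opening": finger opening in m; "grip_force": force on a finger pad.
Only numpy, scipy, OpenCV 4.12 (cv2) and the standard library are available. Lean on these libraries where they do the work, as an engineer would, in place of code of your own. Each camera call takes 0.05 s, during which the arm holds its last target. There are 200 camera calls.

TASK

Take the air temperature in the drying box: first swing the steel hasp over the catch on the lid until it lies flat, then take the probe from its stand and lower its rod upright through the round guide on the lid until the tip is about half-way down inside the box. The probe must never touch the box or the guide; finish while still gripping it, holding it still and centred in the guide, with the lid shut and the other things on the desk left alone.

Things in the scene. Friction and masses are not known exactly. Their poses are not given: they have to be found in the camera images.
- drying_box: fixed plywood box, 240 (x) x 190 (y) x 100 mm high, floor 8 mm; origin under its centre, front (vent slots) faces its -x. The front 80 mm of the top is a fixed deck with the hasp's hinge; the rest is the lid, 8 mm thick, flush with the deck. A black round guide bush, 44 mm across, stands 20 mm above the lid at x = +60, y = -40 mm
- bore_mouth (a point): centre of the upper mouth of the guide's round through bore, on the bush's top face, 120 mm above the box's underside; z along the bore, which is 24 mm in diameter and 28 mm long (bush and lid)
- lid (a joint): the box's lid, hinged along the box's back (+x) edge; 0 = shut (its start), grows as it opens, rad. It is held shut only by its weight
- hasp (a joint): flat steel strap 64 mm long, 34 wide, 4 thick, hinged on the deck about the box's y, rad. 0 = flat on the lid, pointing to the box's +x; pi/2 = straight up; more = leans to the front. Starts at 1.75 to 2.4, stays where left; under 1 N at its end moves it
- hasp_hinge (a point): centre of the hasp's hinge pin, 6 mm above the deck, at x = -60, y = +45 mm of the box; axes parallel to the box's
- hasp_end (a point): middle of the hasp's free end, 64 mm from the pin. The strap's last 26 mm are plain; its slot (12 mm wide, 22 to 38 mm from the pin) goes over the catch, a wire staple on the lid 30 mm beyond the hinge pin, rising 15 mm above the lid (7 mm above the closed strap)
- probe_grip (a point): the loose air probe, upright at the start, about 0.12 kg: centre of its square grey handle, 26 x 26 mm, 60 high (x, y square to its sides, z up along the rod). Below the handle a round flange, 40 mm across, 6 thick, its underside 36 mm below this point; then a steel rod 8 mm in diameter, 110 mm long
- probe_tip (a point): lower end of the probe's rod, on its axis, 146 mm below the handle's centre
- probe: the same air probe; origin at the lower end of the rod, z up along the rod
- probe_stand: fixed steel stand; origin at the centre of its underside. Base 90 x 110 mm; an aluminium plate 60 mm (x) by 100 mm (y), top at 135 mm, on two posts at y = +-42 mm. The probe hangs by its flange in the plate's 20 mm hole above the origin, its tip 25 mm above the desk: lift it straight up by more than 115 mm to free it
- pencil_cup: copper cup of pencils, 76 mm across and 100 mm high (pencils to about 190 mm), origin under its centre; bystander
- paint_tin: paint tin, 72 mm across and 85 mm high, origin under its centre; bystander
- medium_jar: green glass jar, 60 mm across and 100 mm high, origin under its centre; bystander
Not all that is in view belongs to the job. Of the things shaped like the probe, the grey one is meant.

How it is judged:
On the way, in this order (a step that is already met when the one before it is completed fails the run):
1. the hasp lies flat over the catch (value of joint hasp below 0.12 rad), for 0.2 s.
2. the probe is lifted clear of its stand and above the guide's height (z of probe_tip in the frame of drying_box above 0.125 m), for 0.1 s.
At the end, for the whole second after the job is handed in: The hasp is within 0.12 rad of flat and the lid shut (within 0.03 rad); the probe is still held in the fingers, still (under 10 mm/s), upright within 0.05 rad, its tip within 4 mm of the bore's axis and 25 to 75 mm above the level of the box's underside, touching no part of the box (value of joint hasp below 0.12 rad and value of joint lid below 0.03 rad and z of probe_tip in the frame of drying_box between 0.025 and 0.075 m and horizontal distance between probe_tip and bore_mouth below 0.004 m and angle between probe's own z axis and vertical below 0.05 rad and linear speed of probe below 0.01 m/s and contact force between the fingers and probe above 1 N and contact force between probe and drying_box below 0.2 N); the arm keeps its last pose, push and grip.
It fails at once if the probe touches the box, lid, hasp or guide (contact force between probe and drying_box above 0.2 N).
It fails at once if the pencil cup is shifted or tipped (distance of pencil_cup from where it was at the start of the episode above 0.02 m or angle between pencil_cup's own z axis and vertical above 0.3 rad).
It fails at once if the paint tin is shifted or tipped (distance of paint_tin from where it was at the start of the episode above 0.02 m or angle between paint_tin's own z axis and vertical above 0.3 rad).
It fails at once if the medium jar is shifted or tipped (distance of medium_jar from where it was at the start of the episode above 0.02 m or angle between medium_jar's own z axis and vertical above 0.3 rad).
It also fails if it takes over 66 s, if anything falls off the work surface, if the arm or the gripper's body presses on something with over 40 N, if the wrist force passes 120 N, or if a joint passes its speed limit or range.

## Working session

There is one attempt and no reset: what is moved stays moved. The work goes in short steps, Python scripts to look and compute and a tool call to move; the robot and the scene stay as the last step left them, time stands still between calls to the robot, and variables do not carry over. Pictures are saved under pics/ and viewed, at most 10 in all, crops included, and the job is handed in when it is done.

Besides the shell and the picture viewer there is one more tool, called after ">>>" by a JSON object that holds its "api" and its "payload". play_rows: Moves the arm, as the interface text tells. Shift numbers are shares of 0.05 m and turn numbers shares of 8 degrees, none past 1 either way. Its arguments: {"type":"object","properties":{"series":{"type":"array"},"force":{"type":"number"}},"required":["series"]}

```bash
mkdir -p pics; ls
python3 - <<'E'
from station import ctrl, imaging
import cv2,numpy as np
o=ctrl.get_obs(); print(o)
for n in ["scene","side","wrist"]:
    im=imaging.get_image(n); cv2.imwrite(f"pics/{n}0.png",im["color"])
    np.save(f"pics/{n}0.npy",im,allow_pickle=True)
    print(n,im["fx"],im["cx"],im["cy"],im["D"]); print(np.round(im.get("extrinsics",im.get("hand_eye")),3))
E
```

```text
pics
{'t': 0.0, 'q': array([ 1.13996042e+00,  5.33861140e-02,  1.61430380e+00,  1.20762099e-05,
        1.47596371e+00, -1.19038546e-01]), 'dq': array([-0.00108873, -0.0014607 ,  0.00127958,  0.00176824,  0.00135114,
       -0.00187062]), 'effort': array([ 1.64240964e-04, -3.93683481e+01, -3.70174563e+01, -1.29290979e-04,
        7.23894249e-03,  5.08069533e-07]), 'tool_pos': array([0.19145659, 0.59422039, 0.19063909]), 'tool_rot': array([-0.48770151, -3.10292668,  0.00311008]), 'contact_force': array([ 0.24637148, -0.28039002, -0.01926544]), 'wrist_torque': array([-0.00384017,  0.00370539, -0.02991413]), 'grip_force': 0.0, 'opening': 0.08579918318778494}
scene 426.5255869085015 247.26579494458048 186.8861793124164 [-0.08504503  0.          0.          0.          0.        ]
[[-0.648  0.761 -0.012  0.353]
 [ 0.571  0.475 -0.67  -0.239]
 [-0.504 -0.441 -0.743  1.454]
 [ 0.     0.     0.     1.   ]]
side 394.55844165209606 258.0365129976177 181.09727937760164 [-0.08037433  0.          0.          0.          0.        ]
[[ 9.580e-01 -2.860e-01 -1.000e-03 -5.340e-01]
 [-1.450e-01 -4.840e-01 -8.630e-01  2.000e-01]
 [ 2.460e-01  8.270e-01 -5.060e-01  1.113e+00]
 [ 0.000e+00  0.000e+00  0.000e+00  1.000e+00]]
wrist 325.2528381378024 251.63721789710533 189.4581159971378 [-0.03723251  0.          0.          0.          0.        ]
[[ 0.001 -0.948 -0.318  0.082]
 [ 1.     0.001  0.     0.   ]
 [-0.    -0.318  0.948 -0.18 ]
 [ 0.     0.     0.     1.   ]]
```

View pics/scene0.png

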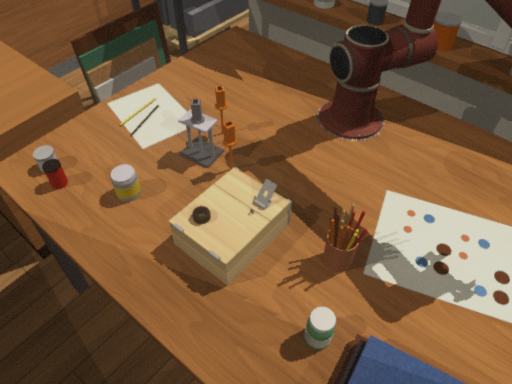

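View pics/side0.png

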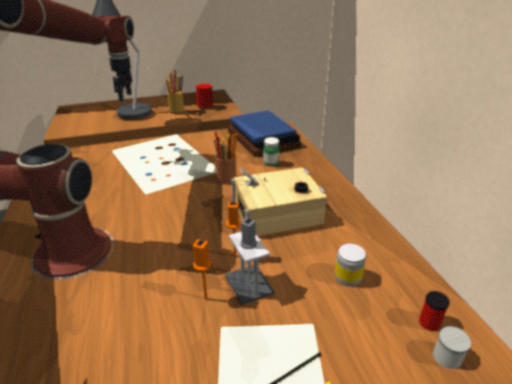

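The scene view shows the box around (232,222), with the bush at (201,214), the hasp at (264,194) and the staple near (251,211). The grey probe in its stand is at (197,108), with orange lookalikes at (220,97) and (229,133). In the side view the probe is at (249,232) and the bush at (301,187).

```bash
cat > h.py <<'E'
import cv2,numpy as np
from scipy.spatial.transform import Rotation as R
def load(n): return np.load(f"pics/{n}.npy",allow_pickle=True).item()
def K(im): return np.array([[im["fx"],0,im["cx"]],[0,im["fy"],im["cy"]],[0,0,1]])
def T(im,o=None):  # world->cam
    if "extrinsics" in im: return np.array(im["extrinsics"])
    P=np.eye(4);P[:3,:3]=R.from_rotvec(o["tool_rot"]).as_matrix();P[:3,3]=o["tool_pos"]
    return np.linalg.inv(P@np.array(im["hand_eye"]))
def ray(im,uv,o=None):
    M=T(im,o);p=cv2.undistortPoints(np.array([[uv]],float),K(im),np.array(im["D"]))[0,0]
    d=M[:3,:3].T@np.array([p[0],p[1],1]);return -M[:3,:3].T@M[:3,3],d/np.linalg.norm(d)
def onz(im,uv,z,o=None):
    c,d=ray(im,uv,o);return c+d*(z-c[2])/d[2]
def tri(*rays):
    A=sum(np.eye(3)-np.outer(d,d) for c,d in rays);b=sum((np.eye(3)-np.outer(d,d))@c for c,d in rays)
    return np.linalg.solve(A,b)
def proj(im,p,o=None):
    M=T(im,o);return cv2.projectPoints(np.array(p,float).reshape(-1,3),cv2.Rodrigues(M[:3,:3])[0],M[:3,3],K(im),np.array(im["D"]))[0][:,0]
def snap(n,tag):
    from station import ctrl,imaging
    o=ctrl.get_obs();im=imaging.get_image(n);np.save(f"pics/{tag}.npy",dict(im,**{"obs":o}),allow_pickle=True);return im,o
E
python3 - <<'E'
from h import *
s=load("scene0")["color"];d=load("side0")["color"]
a=cv2.resize(s[85:285,155:305],None,fx=3,fy=3,interpolation=cv2.INTER_CUBIC)[:600]
a=cv2.resize(s[85:285,160:300],(420,600),interpolation=cv2.INTER_CUBIC)
b=cv2.resize(d[160:310,185:335],(380,380),interpolation=cv2.INTER_CUBIC)
b=cv2.copyMakeBorder(b,0,220,0,0,cv2.BORDER_CONSTANT)
w=cv2.resize(load("wrist0")["color"],(293,220));b[380:,:293]=w
cv2.imwrite("pics/z.png",np.hstack([a,b]))
S=load("scene0");D=load("side0")
print("bush z.12",onz(S,(201,213),.12),onz(D,(301,187),.12))
print("probe tri",tri(ray(S,(196.5,110)),ray(D,(249,232))))
E
```

```text
bush z.12 [ 0.68893109 -0.02215537  0.12      ] [ 0.67973179 -0.04073769  0.12      ]
probe tri [ 0.45425924 -0.26719325  0.16856724]
```

View pics/z.png

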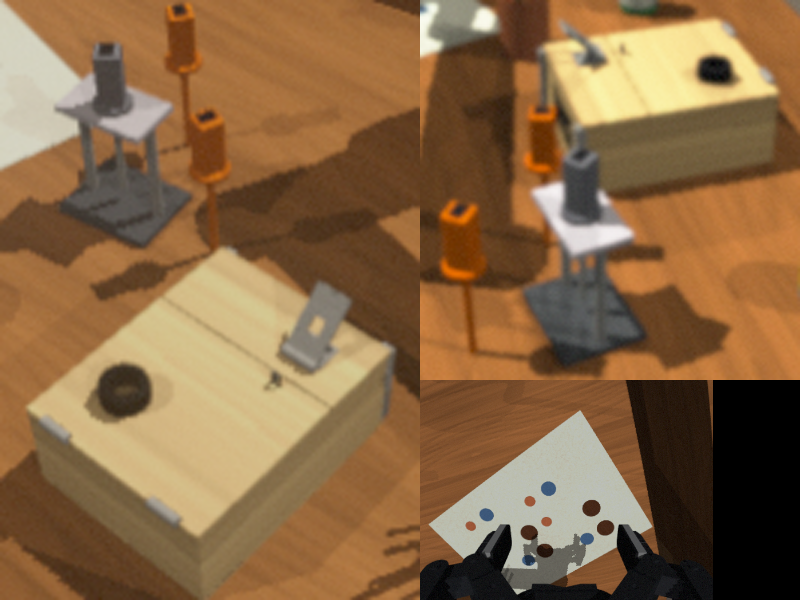

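The box's hinges are on its lower-left edge in the scene view, so the front faces the robot and the hasp leans forward on the +y side. The nearer orange probe stands between the stand and the box.

Run:
```python
from h import *
np.set_printoptions(precision=4,suppress=True)
S=load("scene0");D=load("side0")
sc={"b-":(169.3,221.7),"f-":(238.3,168.3),"f+":(291,200),"b+":(226.7,265),"bush":(201.7,213.3)}
sd={"b-":(326.3,197.5),"f-":(250.1,211.3),"f+":(232.4,177.8),"b+":(303.4,167.9),"bush":(301.2,186.5)}
W={}
for k in sc: W[k]=tri(ray(S,sc[k]),ray(D,sd[k])); z=.12 if k=="bush" else .1; print(k,W[k],onz(S,sc[k],z),onz(D,sd[k],z))
for a in ["scene","side"]:
    hsv=cv2.cvtColor(load(a+"0")["color"],cv2.COLOR_BGR2HSV)
c=lambda s:(160+s[0]/3,85+s[1]/3)
e=lambda s:(185+(s[0]-420)/2.533,160+s[1]/2.533)
print("probe top",tri(ray(S,c((107,50))),ray(D,e((582,155)))))
print("flange",tri(ray(S,c((112,107))),ray(D,e((583,215)))))
print("or1",tri(ray(S,c((180,12))),ray(D,e((460,208)))))
print("or2",tri(ray(S,c((209,117))),ray(D,e((542,110)))))
print("or2foot",onz(S,c((213,247)),0),"or1foot",onz(S,c((187,143)),0),onz(D,e((474,350)),0))
print("haspend",tri(ray(S,c((336,290))),ray(D,e((567,28)))), "hinge",tri(ray(S,c((305,355))),ray(D,e((590,60)))))
```

```text
b- [ 0.7464 -0.0796  0.0942] [ 0.748  -0.0752  0.1   ] [ 0.7429 -0.0883  0.1   ]
f- [ 0.5044 -0.0736  0.0911] [ 0.5033 -0.0659  0.1   ] [ 0.5062 -0.0921  0.1   ]
f+ [0.5023 0.1099 0.0986] [0.5026 0.1107 0.1   ] [0.5023 0.1067 0.1   ]
b+ [0.7488 0.1114 0.0962] [0.7482 0.1141 0.1   ] [0.7477 0.1032 0.1   ]
bush [ 0.6857 -0.0256  0.1123] [ 0.6885 -0.0202  0.12  ] [ 0.6814 -0.0382  0.12  ]
probe top [ 0.4548 -0.2659  0.1988]
flange [ 0.455  -0.2677  0.1299]
or1 [ 0.3402 -0.2795  0.1739]
or2 [ 0.4452 -0.147   0.1739]
or2foot [ 0.4421 -0.1528 -0.    ] or1foot [ 0.3405 -0.2825  0.    ] [ 0.3396 -0.2832  0.    ]
haspend [0.5233 0.0602 0.1479] hinge [0.5554 0.0587 0.096 ]
```

>>> {"api": "play_rows", "payload": {"series": [[0.0,[0,0,-1],[0,0,-0.74]],[0.0,[0,0,-1],[0,0,-0.74]],[0.0,[0,0,-1],[0,0,-0.74]],[0.0,[-0.4,-0.8,0],[0,0,0]],[0.0,[-0.4,-0.8,0],[0,0,0]],[0.0,[-0.4,-0.8,0],[0,0,0]],[0.0,[-0.4,-0.8,0],[0,0,0]],[0.0,[-0.4,-0.8,0],[0,0,0]]]}}

```text
t: 1.15
tool_pos: [0.2917, 0.3932, 0.3415]
tool_rot: [-0.002, -3.141, 0.001]
contact_force: [0.4, -0.4, -0.3]
opening: -0.0001
grip_force: 0.0
```

>>> {"api": "play_rows", "payload": {"series": [[0.0,[-0.4,-0.8,0],[0,0,0]],[0.0,[-0.4,-0.8,0],[0,0,0]],[0.0,[-0.4,-0.8,0],[0,0,0]],[0.0,[-0.4,-0.8,0],[0,0,0]],[0.0,[-0.4,-0.8,0],[0,0,0]],[0.0,[-0.4,-0.8,0],[0,0,0]],[0.0,[-0.4,-0.8,0],[0,0,0]],[0.0,[0,0,0],[0,0,0]]]}}

```text
t: 2.15
tool_pos: [0.4314, 0.1123, 0.3412]
tool_rot: [-0.01, -3.14, 0.001]
contact_force: [-0.2, -0.4, 0.0]
opening: -0.0001
grip_force: 0.0
```

Run:
```python
from h import *
np.set_printoptions(precision=4,suppress=True)
im,o=snap("wrist","w1"); print(o["tool_pos"],o["tool_rot"],o["t"],o["opening"],o["contact_force"])
cv2.imwrite("pics/w1.png",cv2.resize(im["color"],(800,600)))
S=load("scene0"); print("cup",onz(S,(343,262),0)[:2],"tin",onz(S,(127,190),0)[:2],"jar",onz(S,(319,340),0)[:2])
```

```text
[0.4314 0.1123 0.3412] [-0.0104 -3.1403  0.0006] 2.15 -0.00014638025107253637 [-0.206  -0.3576  0.0068]
cup [0.5112 0.2886] tin [ 0.7065 -0.3257] jar [0.7182 0.3569]
```

View pics/w1.png

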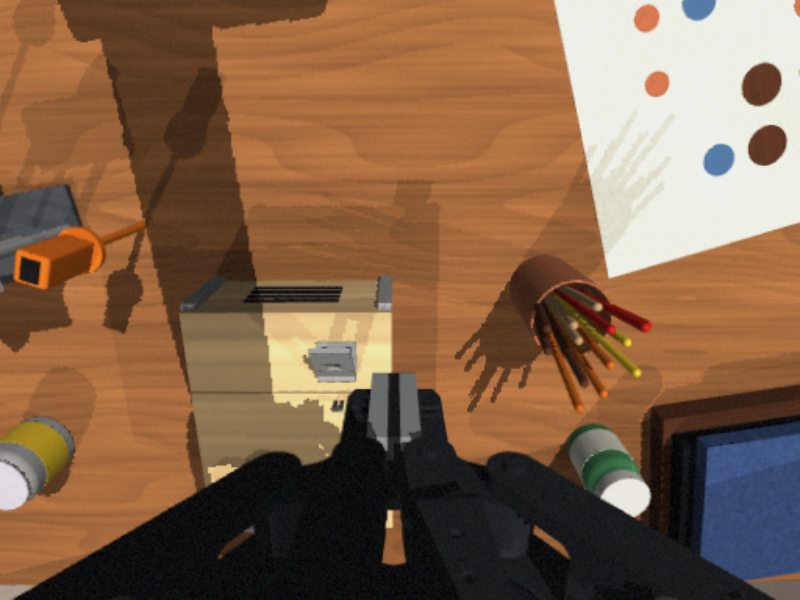

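The wrist view shows the box front-top corners at (180,310) and (392,310), the hasp at about (333,362) and the staple at (338,406). The gripper hides the bush.

Run:
```python
from h import *
np.set_printoptions(precision=4,suppress=True)
im=load("w1");o=im["obs"]
f=lambda u,v:(u/800*512,v/600*384)
for n,p,z in [("f-",(181,310),.1),("f+",(391,311),.1),("seam-",(190,392),.1),("hingepin",(333,378),.106),("haspend",(333,345),.148),("staple",(338,400),.115),("staplefoot",(338,410),.1)]:
    print(n,onz(im,f(*p),z,o))
c=np.array([.6255,.018,0])
for d in [(-.12,-.095,.1),(-.12,.095,.1),(-.06,.045,.106),(.06,-.04,.12)]: print(d,proj(im,c+d,o)*[800/512,600/384],proj(load("scene0"),c+d),proj(load("side0"),c+d))
```

```text
f- [ 0.5025 -0.0762  0.1   ]
f+ [0.5044 0.1104 0.1   ]
seam- [ 0.5846 -0.0793  0.1   ]
hingepin [0.5671 0.0571 0.106 ]
haspend [0.5155 0.0641 0.148 ]
staple [0.5847 0.0618 0.115 ]
staplefoot [0.6041 0.0595 0.1   ]
(-0.12, -0.095, 0.1) [[180.5189 313.132 ]] [[234.6915 166.8915]] [[248.4466 208.4391]]
(-0.12, 0.095, 0.1) [[393.9328 312.1186]] [[291.038 201.129]] [[232.91   176.7344]]
(-0.06, 0.045, 0.106) [[339.4175 376.4454]] [[260.6761 203.9023]] [[254.9451 179.8892]]
(0.06, -0.04, 0.12) [[255.3841 494.4546]] [[202.0414 212.1797]] [[300.4557 183.6684]]
```

>>> {"api": "play_rows", "payload": {"series": [[0.0,[-0.35,-0.33,0.7],[0,0,0]],[0.0,[-0.35,-0.33,0.7],[0,0,0]],[0.0,[-0.35,-0.34,0.7],[0,0,0]],[0.0,[0,0,0.7],[0,0,0]],[0.0,[0,0,0.7],[0,0,0]],[0.0,[0,0,0.6],[0,0,0]],[0.0,[0,0,0],[0,0,0]]]}}

```text
t: 3.08
tool_pos: [0.4807, 0.0656, 0.134]
tool_rot: [0.0, -3.135, -0.001]
contact_force: [-0.1, -0.7, -0.1]
opening: -0.0003
grip_force: 0.0
```

>>> {"api": "play_rows", "payload": {"series": [[0.0,[-0.3,-0.06,0],[0,0,0]],[0.0,[-0.3,0,0],[0,0,0]],[0.0,[-0.3,0,0],[0,0,0]],[0.0,[-0.3,0,0],[0,0,0]],[0.0,[-0.3,0,0],[0,0,0]],[0.0,[-0.3,0,0],[0,0,0]],[0.0,[-0.3,0,0],[0,0,0]],[0.0,[-0.24,0,0],[0,0,0]]]}}

```text
t: 4.08
tool_pos: [0.6012, 0.0611, 0.1368]
tool_rot: [-0.003, -3.141, 0.0]
contact_force: [-0.0, 0.2, 0.1]
opening: -0.0001
grip_force: 0.0
```

>>> {"api": "play_rows", "payload": {"series": [[0.0,[-0.14,0,0.17],[0,0,0]],[0.0,[-0.14,0,0.17],[0,0,0]],[0.0,[0,0,0.08],[0,0,0]],[0.0,[0,0,0.06],[0,0,0]],[0.0,[0,0,0],[0,0,0]]]}}

```text
t: 4.7
tool_pos: [0.6138, 0.0611, 0.1127]
tool_rot: [-0.003, -3.141, 0.0]
contact_force: [0.7, 0.5, 0.2]
opening: -0.0001
grip_force: 0.0
```

>>> {"api": "play_rows", "payload": {"series": [[0.0,[0,0,0.04],[0,0,0]],[0.0,[0,0,0.04],[0,0,0]],[0.0,[0,0,0],[0,0,0]]]}}

```text
t: 5.08
tool_pos: [0.6141, 0.0611, 0.1088]
tool_rot: [-0.003, -3.141, -0.0]
contact_force: [1.0, -0.7, 0.3]
opening: 0.0002
grip_force: 0.0
```

>>> {"api": "play_rows", "payload": {"series": [[0.0,[0,0,-0.7],[0,0,0]],[0.0,[0,0,-0.9],[0,0,0]],[0.0,[0,0,-0.9],[0,0,0]],[0.0,[-0.4,-0.6,-0.5],[0,0,0]],[0.0,[-0.4,-0.6,-0.5],[0,0,0]],[0.0,[-0.4,-0.6,-0.5],[0,0,0]],[0.0,[-0.4,-0.6,-0.5],[0,0,0]],[0.0,[0,-0.6,-0.5],[0,0,0]]]}}

```text
t: 6.08
tool_pos: [0.6947, -0.0902, 0.3589]
tool_rot: [-0.003, -3.141, -0.0]
contact_force: [-0.4, 0.0, -0.7]
opening: 0.0003
grip_force: 0.0
```

>>> {"api": "play_rows", "payload": {"series": [[0.5,[0,-0.6,0],[0,0,0]],[0.5,[0,-0.6,0],[0,0,0]],[0.5,[0,0,0],[0,0,0]],[0.0,[0,0,0],[0,0,0]],[0.0,[0,0,0],[0,0,0]]]}}

```text
t: 6.7
tool_pos: [0.6939, -0.148, 0.359]
tool_rot: [0.001, 3.141, 0.0]
contact_force: [-0.0, 0.9, -0.1]
opening: 0.0068
grip_force: 0.0
```

Run:
```python
from h import *
np.set_printoptions(precision=4,suppress=True)
im,o=snap("wrist","w2"); print(o["tool_pos"],o["tool_rot"],o["t"])
cv2.imwrite("pics/w2.png",cv2.resize(im["color"],(800,600)))
```

```text
[ 0.6939 -0.148   0.359 ] [0.001  3.1414 0.0003] 6.7
```

View pics/w2.png

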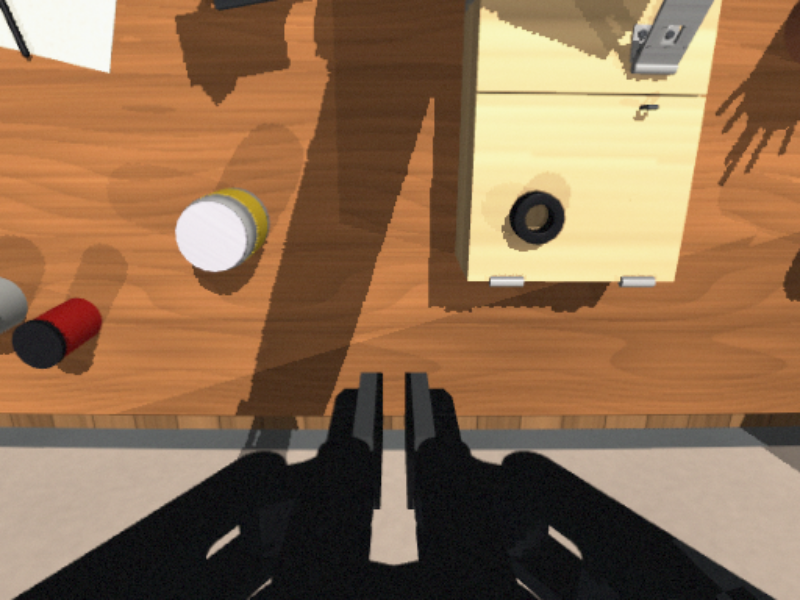

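The bush is at (538,217). The hasp hinge is at (655,70) and the strap still leans to the front, so the sweep had no lasting effect. I'll look at it from the fixed cameras.

Run:
```python
from h import *
np.set_printoptions(precision=4,suppress=True)
im=load("w2");o=im["obs"];f=lambda u,v:(u/800*512,v/600*384)
for n,p,z in [("bush",(538,217),.12),("b-",(469,281),.1),("b+",(675,281),.1),("hinge",(655,70),.106),("staple",(649,106),.115),("seam+",(706,96),.1),("seam-",(477,92),.1)]: print(n,onz(im,f(*p),z,o))
g=im["color"];m=(cv2.cvtColor(g,cv2.COLOR_BGR2GRAY)<60).astype(np.uint8)
n,l,st,ce=cv2.connectedComponentsWithStats(m)
i=l[int(217*.64),int(520*.64)];print("bush blob",st[i],ce[i]*[800/512,600/384])
a,_=snap("scene","s1");b,_=snap("side","d1")
A=cv2.resize(a["color"][160:240,215:305],(540,480),interpolation=cv2.INTER_CUBIC)
B=cv2.resize(b["color"][160:200,225:270],(260,231),interpolation=cv2.INTER_CUBIC)
cv2.imwrite("pics/z1.png",np.hstack([A,cv2.copyMakeBorder(B,0,249,0,0,cv2.BORDER_CONSTANT)]))
```

```text
bush [ 0.6835 -0.0273  0.12  ]
b- [ 0.7451 -0.0789  0.1   ]
b+ [0.7449 0.11   0.1   ]
hinge [0.5679 0.0605 0.106 ]
staple [0.5954 0.0553 0.115 ]
seam+ [0.5863 0.1091 0.1   ]
seam- [ 0.5854 -0.0797  0.1   ]
bush blob [326 123  35  33 728] [536.2788 217.1016]
```

View pics/z1.png

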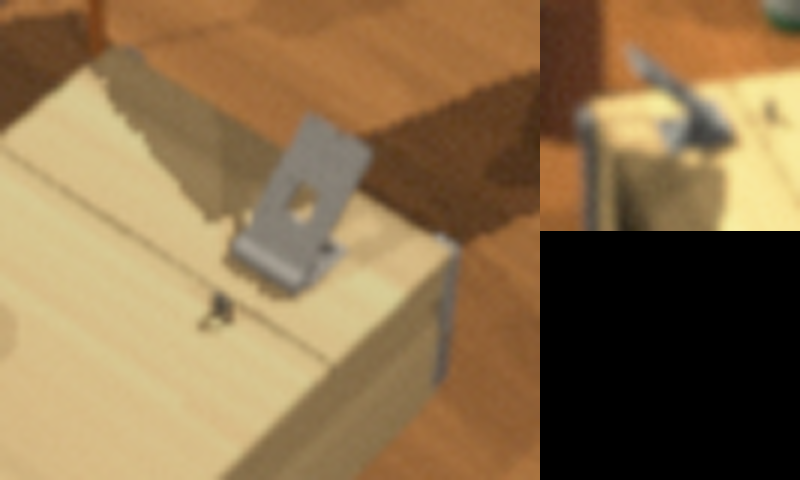

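The strap has not moved: its end is at scene (272,182). I'll repeat the sweep lower and check part-way.

>>> {"api": "play_rows", "payload": {"series": [[0.0,[0.7,0.7,0],[0,0,0]],[0.0,[0.7,0.7,0],[0,0,0]],[0.0,[0.7,0.7,0],[0,0,0]],[0.0,[0.7,0.7,0],[0,0,0]],[0.0,[0.7,0.7,0],[0,0,0]],[0.0,[0.7,0.7,0],[0,0,0]],[0.0,[0,0,0.7],[0,0,0]],[0.0,[0,0,0.7],[0,0,0]]]}}

```text
t: 7.85
tool_pos: [0.4841, 0.0622, 0.2892]
tool_rot: [0.0, 3.139, -0.0]
contact_force: [-0.5, -0.6, 0.2]
opening: -0.0002
grip_force: 0.0
```

>>> {"api": "play_rows", "payload": {"series": [[0.0,[0,0,0.8],[0,0,0]],[0.0,[0,0,0.8],[0,0,0]],[0.0,[0,0,0.8],[0,0,0]],[0.0,[0,0,0.8],[0,0,0]],[0.0,[0,0,0],[0,0,0]]]}}

```text
t: 8.48
tool_pos: [0.4813, 0.0617, 0.1254]
tool_rot: [-0.002, -3.134, -0.0]
contact_force: [-0.2, -0.2, 0.6]
opening: 0.0001
grip_force: 0.0
```

>>> {"api": "play_rows", "payload": {"series": [[0.0,[-0.3,0,0],[0,0,0]],[0.0,[-0.3,0,0],[0,0,0]],[0.0,[-0.3,0,0],[0,0,0]],[0.0,[-0.3,0,0],[0,0,0]],[0.0,[-0.2,0,0],[0,0,0]],[0.0,[0,0,0],[0,0,0]]]}}

```text
t: 9.22
tool_pos: [0.5549, 0.0612, 0.1295]
tool_rot: [0.003, 3.141, -0.0]
contact_force: [1.2, 0.7, -0.4]
opening: -0.0003
grip_force: 0.0
```

Run:
```python
from h import *
np.set_printoptions(precision=4,suppress=True)
a,o=snap("scene","s2");b,_=snap("side","d2");w,_=snap("wrist","w3")
print(proj(a,o["tool_pos"]),proj(b,o["tool_pos"]))
A=cv2.resize(a["color"][140:240,215:315],(300,300),interpolation=cv2.INTER_CUBIC)
B=cv2.resize(b["color"][130:210,210:290],(300,300),interpolation=cv2.INTER_CUBIC)
C=cv2.resize(w["color"][150:384,120:400],(480,400),interpolation=cv2.INTER_CUBIC)
C=cv2.copyMakeBorder(C,0,200,0,0,cv2.BORDER_CONSTANT)
cv2.imwrite("pics/z2.png",np.hstack([np.vstack([A,B]),C]))
```

```text
[[262.918  194.9181]] [[251.8324 174.1786]]
```

View pics/z2.png

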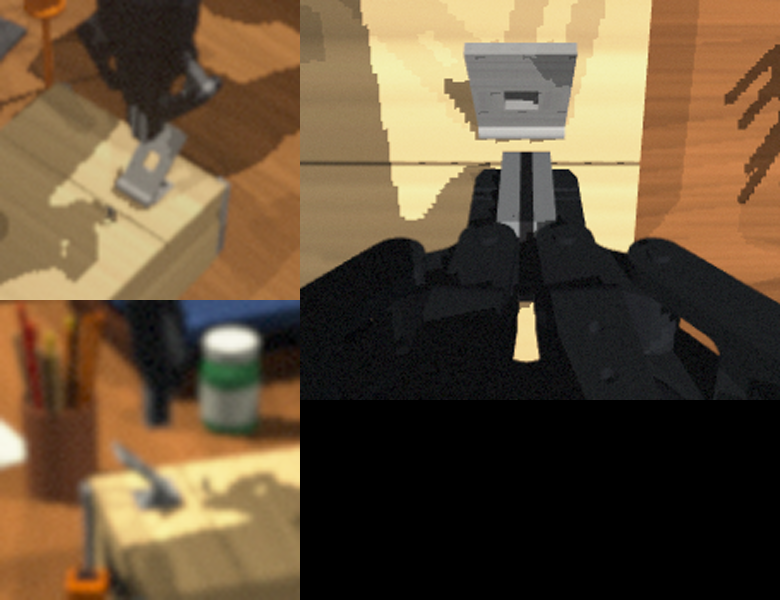

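The tips show at side px (252,162) and scene px (262,187). The reported TCP projects about 10 px lower, so the real fingertips sit well above the reported TCP. I'll measure that offset.

Run:
```python
from h import *
np.set_printoptions(precision=4,suppress=True)
a=load("s2");b=load("d2");print(a["obs"]["tool_pos"],tri(ray(a,(261.7,187.5)),ray(b,(252.2,162.5))), a["obs"]["q"])
# initial pose, open fingers
o0=load("w1")
w=load("w3");o=w["obs"]
P=R.from_rotvec(o["tool_rot"]);
for back in (0,.02,.03,.035,.04): print(back,proj(w,P.apply([.011,0,-back])+o["tool_pos"],o), proj(w,P.apply([-.011,0,-back])+o["tool_pos"],o))
```

```text
[0.5549 0.0612 0.1295] [0.5606 0.0648 0.1666] [-0.0235 -0.0596  1.831  -0.      1.3698 -1.5925]
0 [[250.9004 206.347 ]] [[250.8922 239.5717]]
0.02 [[250.8286 220.0569]] [[250.8227 256.1766]]
0.03 [[250.7865 228.0887]] [[250.7823 265.8352]]
0.035 [[250.7637 232.459 ]] [[250.7604 271.069 ]]
0.04 [[250.7394 237.094 ]] [[250.7373 276.603 ]]
```

>>> {"api": "play_rows", "payload": {"series": [[0.0,[0.5,0,0],[0,0,0]],[0.0,[0.5,0,0],[0,0,0]],[0.0,[0.52,0,0],[0,0,0]],[0.0,[0,0,0.32],[0,0,0]],[0.0,[0,0,0.32],[0,0,0]],[0.0,[0,0,0],[0,0,0]]]}}

```text
t: 10.12
tool_pos: [0.4769, 0.0613, 0.0942]
tool_rot: [-0.003, -3.137, -0.0]
contact_force: [0.1, -0.6, 0.5]
opening: 0.0002
grip_force: 0.0
```

>>> {"api": "play_rows", "payload": {"series": [[0.0,[-0.3,0,0],[0,0,0]],[0.0,[-0.3,0,0],[0,0,0]],[0.0,[-0.3,0,0],[0,0,0]],[0.0,[-0.3,0,0],[0,0,0]],[0.0,[-0.3,0,0],[0,0,0]],[0.0,[-0.3,0,0],[0,0,0]],[0.0,[-0.3,0,0],[0,0,0]],[0.0,[-0.26,0,0],[0,0,0]]]}}

```text
t: 11.12
tool_pos: [0.5973, 0.0611, 0.0969]
tool_rot: [0.003, 3.141, -0.0]
contact_force: [0.2, -0.4, -0.2]
opening: 0.0001
grip_force: 0.2
```

Run:
```python
from h import *
np.set_printoptions(precision=4,suppress=True)
a,o=snap("scene","s3");b,_=snap("side","d3");print(o["tool_pos"])
A=cv2.resize(a["color"][140:240,215:315],(400,400),interpolation=cv2.INTER_CUBIC)
B=cv2.resize(b["color"][130:210,210:290],(400,400),interpolation=cv2.INTER_CUBIC)
cv2.imwrite("pics/z3.png",np.hstack([A,B]))
```

```text
[0.5973 0.0611 0.0969]
```

View pics/z3.png

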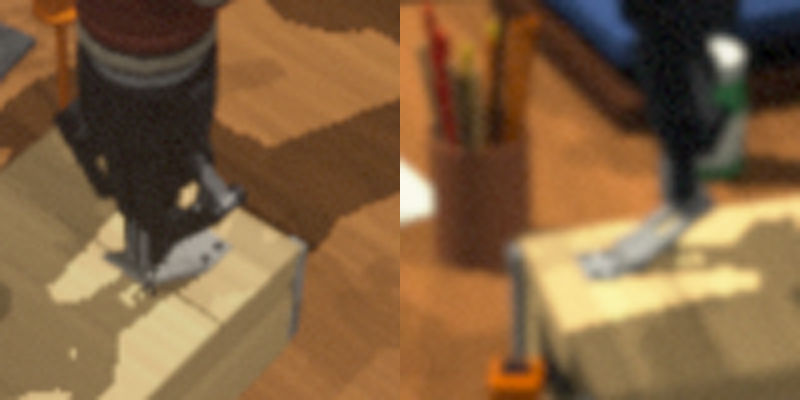

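The strap has now been pushed over to about 35° above the lid. I'll press it down.

>>> {"api": "play_rows", "payload": {"series": [[0.0,[-0.15,0,0.17],[0,0,0]],[0.0,[-0.15,0,0.17],[0,0,0]],[0.0,[0,0,0.08],[0,0,0]],[0.0,[0,0,0.06],[0,0,0]],[0.0,[0,0,0],[0,0,0]]]}}

```text
t: 11.85
tool_pos: [0.6109, 0.0611, 0.0726]
tool_rot: [-0.003, -3.141, 0.0]
contact_force: [0.0, 0.6, -0.3]
opening: 0.0001
grip_force: 0.0
```

>>> {"api": "play_rows", "payload": {"series": [[0.0,[0,0,0.03],[0,0,0]],[0.0,[0,0,0.03],[0,0,0]],[0.0,[0,0,0],[0,0,0]]]}}

```text
t: 12.22
tool_pos: [0.6112, 0.0611, 0.0699]
tool_rot: [0.003, 3.142, 0.0]
contact_force: [-0.0, 0.1, -0.1]
opening: -0.0004
grip_force: 0.0
```

Continue lowering until there is contact.

>>> {"api": "play_rows", "payload": {"series": [[0.0,[0,0,0.03],[0,0,0]],[0.0,[0,0,0.03],[0,0,0]],[0.0,[0,0,0],[0,0,0]]]}}

```text
t: 12.6
tool_pos: [0.6114, 0.0611, 0.0685]
tool_rot: [-0.003, -3.141, 0.0]
contact_force: [-3.4, -0.0, 6.6]
opening: 0.0002
grip_force: 3.5
```

>>> {"api": "play_rows", "payload": {"series": [[0.0,[0,0,0.02],[0,0,0]],[0.0,[0,0,0.02],[0,0,0]],[0.0,[0,0,0],[0,0,0]]]}}

```text
t: 12.98
tool_pos: [0.6114, 0.0611, 0.0682]
tool_rot: [-0.003, -3.141, 0.0]
contact_force: [-7.9, -0.0, 14.3]
opening: -0.0001
grip_force: 7.2
```

>>> {"api": "play_rows", "payload": {"series": [[0.0,[0,0,-0.7],[0,0,0]],[0.0,[0,0,-1],[0,0,0]],[0.0,[0,0,-1],[0,0,0]],[0.0,[0.2,-0.85,-0.6],[0,0,0]],[0.0,[0.2,-0.85,-0.6],[0,0,0]],[0.0,[0.2,-0.85,-0.6],[0,0,0]],[0.0,[0.2,-0.85,-0.6],[0,0,0]],[1.0,[0.2,-0.85,-0.5],[0,0,0]]]}}

```text
t: 13.98
tool_pos: [0.5605, -0.1527, 0.3462]
tool_rot: [0.003, 3.141, -0.001]
contact_force: [0.1, -0.2, -0.2]
opening: 0.0172
grip_force: 0.0
```

>>> {"api": "play_rows", "payload": {"series": [[1.0,[0.2,-0.85,0],[0,0,0]],[1.0,[0.2,-0.85,0],[0,0,0]],[1.0,[0,-0.8,0],[0,0,0]],[1.0,[0,0,0],[0,0,0]],[1.0,[0,0,0],[0,0,0]]]}}

```text
t: 14.6
tool_pos: [0.5406, -0.2759, 0.3446]
tool_rot: [-0.003, -3.141, -0.001]
contact_force: [0.6, 0.8, -0.2]
opening: 0.0856
grip_force: 0.0
```

Run:
```python
from h import *
np.set_printoptions(precision=4,suppress=True)
a,o=snap("scene","s4");w,o=snap("wrist","w4");print(o["tool_pos"],o["tool_rot"],o["t"],o["opening"])
A=cv2.resize(a["color"][160:235,215:290],(240,240),interpolation=cv2.INTER_CUBIC)
B=cv2.resize(w["color"],(800,600))
B[360:,560:]=A
cv2.imwrite("pics/z4.png",B)
```

```text
[ 0.5408 -0.2755  0.3449] [-0.0016 -3.1416 -0.0007] 14.65 0.08552946183033598
```

View pics/z4.png

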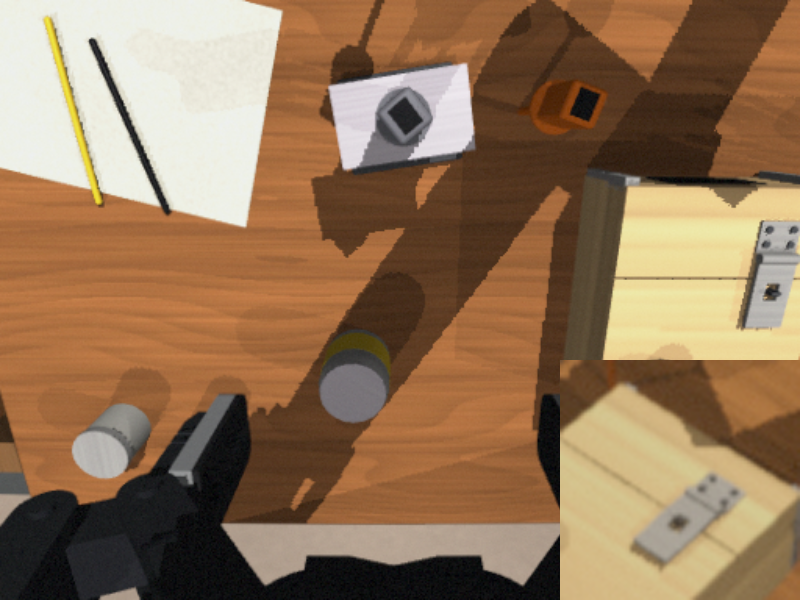

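The hasp lies flat over the staple. The probe handle is at (405,116), turned roughly 45°.

Run:
```python
from h import *
np.set_printoptions(precision=4,suppress=True)
w=load("w4");o=w["obs"];g=cv2.cvtColor(w["color"],cv2.COLOR_BGR2GRAY)
c=g[52:98,230:290].copy()
hsv=cv2.cvtColor(w["color"],cv2.COLOR_BGR2HSV)[52:98,230:290]
m=(c<55).astype(np.uint8);n,l,st,ce=cv2.connectedComponentsWithStats(m)
i=l[74-52,259-230];print("inset",st[i],ce[i]+[230,52])
pts=np.argwhere(l==i)[:,::-1]+[230,52]
rr=cv2.minAreaRect(pts.astype(np.float32));print(rr)
W=np.array([onz(w,p,.2,o)[:2] for p in cv2.boxPoints(rr)]);print(W,W.mean(0));
d=np.diff(np.vstack([W,W[:1]]),axis=0);print("yaw",np.degrees(np.arctan2(d[:,1],d[:,0])),np.linalg.norm(d,axis=1))
f=lambda u,v:(u/800*512,v/600*384)
P=[onz(w,f(*p),.135,o)[:2] for p in [(330,86),(467,64),(475,150),(345,170)]];print("plate",P,np.mean(P,0))
print(c[10:36:1,14:46:2])
# finger tip back check for open
Q=R.from_rotvec(o["tool_rot"])
for b in(.04,.05,.055,.06): print(b,proj(w,Q.apply([[.011,-.043,-b],[.011,.043,-b]])+o["tool_pos"],o).ravel()*1.5625)
# bush in w2
print(proj(load("w2"),[[.6835,-.0273,.12]],load("w2")["obs"]))
```

```text
inset [ 19  11  21  23 260] [258.9346  73.8654]
((258.953857421875, 73.86924743652344), (18.856746673583984, 13.945220947265625), 52.12501525878906)
[[ 0.4497 -0.2787]
 [ 0.4421 -0.2683]
 [ 0.4554 -0.2573]
 [ 0.4632 -0.2676]] [ 0.4526 -0.268 ]
yaw [ 126.3649   39.7851  -53.081  -140.7578] [0.0128 0.0173 0.013  0.0174]
plate [array([ 0.4312, -0.32  ]), array([ 0.4166, -0.2227]), array([ 0.4755, -0.2142]), array([ 0.4901, -0.3109])] [ 0.4534 -0.267 ]
[[203 136 129 100  90 120 142  85 112 146 142 125 112 121 207 212]
 [163 127 128  86 112 135 125  42  68 146 145 126  96 120 199 210]
 [138 128 118  97 119 135  63  38  35 144 144 134 109 117 150 207]
 [131 125  89 113 136 103  41  40  36 126 144 141 125 113 118 204]
 [127 114 104 126 128  51  38  37  38  73 141 143 131 101 120 188]
 [128  94 113 134  82  38  34  36  38  30 125 144 139 115 119 160]
 [110 107 128 124  38  37  35  38  34  38  97 143 138 123 115 145]
 [ 93 113 137  78  32  36  37  35  37  35  50 141 140 130 110 118]
 [111 129 117  47  35  31  37  33  38  40  33 118 141 136 127 110]
 [122 137  68  32  36  39  29  36  38  33  3
[... 590 characters left out ...]
34  34  36  32  63 133 118  88 117]
 [ 65  61  81 116 135 123  38  36  33  34  38 114 125 104 112 144]
 [ 63  62  65  98 128 131  76  36  38  34  65 129 110  98 135 170]
 [ 61  58  62  89 124 132 119  35  30  32 113 118  99 119 133 210]
 [ 60  63  63  70 108 130 129  41  35  87 123 102  77 133 136 222]
 [ 65  60  61  62  96 128 130  79  50 120 114  88  69 134 148 221]
 [ 72  63  63  58  82 118 128 114 108 121 108  67 112 133 198 219]
 [ 98  70  64  63  67 101 127 129 126 108  80  67 132 132 216 221]]
0.04 [251.6736 370.137  531.8754 370.3614]
0.05 [242.6039 385.9343 540.7788 386.1708]
0.055 [237.6248 394.614  545.6666 394.857 ]
0.06 [232.3103 403.8842 550.8838 404.1343]
[[344.2934 138.8932]]
```

>>> {"api": "play_rows", "payload": {"series": [[1.0,[0.88,0.08,0],[0,0,0.4]],[1.0,[0.85,0.08,0],[0,0,0.86]],[1.0,[0,0,0],[0,0,0.86]],[1.0,[0,0,0],[0,0,0.86]],[1.0,[0,0,0],[0,0,0.86]],[1.0,[0,0,0],[0,0,0.86]],[1.0,[0,0,0],[0,0,0.86]],[1.0,[0,0,0],[0,0,0.86]]]}}

```text
t: 15.7
tool_pos: [0.4547, -0.2646, 0.3452]
tool_rot: [1.367, 2.828, 0.0]
contact_force: [0.1, -0.2, -0.1]
opening: 0.0855
grip_force: 0.0
```

```bash
cat > go.py <<'E'
import sys
from h import *
from station import ctrl
o=ctrl.get_obs();t=np.array([float(v) for v in sys.argv[1:4]])
Q=R.from_rotvec(o["tool_rot"]);y=Q.apply([0,1,0])
d=t-o["tool_pos"];yaw=np.degrees(np.arctan2(y[1],y[0]))
up=R.from_euler("z",float(sys.argv[4]),degrees=True)*R.from_matrix([[0,1,0],[1,0,0],[0,0,-1]]) # tool y along world angle
print("pos",o["tool_pos"].round(4),"yaw",yaw.round(2),"tilt",np.degrees(np.arccos(-Q.apply([0,0,1])[2])).round(2),"t",o["t"])
print("shift units",(Q.inv().apply(d)/.05).round(3),"turn units",((Q.inv()*up).as_rotvec(degrees=True)/8).round(3),"q",o["q"].round(2),"open",o["opening"].round(4))
E
python3 go.py .4526 -.268 .20 38.5
```

```text
pos [ 0.4547 -0.2646  0.3452] yaw 38.41 tilt 0.03 t 15.7Traceback (most recent call last):
  File "go.py", line 9, in <module>
    print("shift units",(Q.inv().apply(d)/.05).round(3),"turn units",((Q.inv()*up).as_rotvec(degrees=True)/8).round(3),"q",o["q"].round(2),"open",o["opening"].round(4))
                                                                                                                                                  ^^^^^^^^^^^^^^^^^^
AttributeError: 'float' object has no attribute 'round'
```

```bash
sed -i 's/o\["opening"\].round(4)/round(o["opening"],4)/' go.py
python3 - <<'E'
from h import *
np.set_printoptions(precision=4,suppress=True)
w,o=snap("wrist","w5");p=proj(w,[.4526,-.268,.201],o)[0];print(p)
g=cv2.cvtColor(w["color"],cv2.COLOR_BGR2GRAY);x,y=p.astype(int)
n,l,st,ce=cv2.connectedComponentsWithStats((g<60).astype(np.uint8));i=l[y,x];print(i,st[i],ce[i])
if st[i,4]<900:
    rr=cv2.minAreaRect(np.argwhere(l==i)[:,::-1].astype(np.float32));W=np.array([onz(w,q,.201,o)[:2] for q in cv2.boxPoints(rr)])
    print(W.mean(0),onz(w,ce[i],.201,o));d=np.diff(W,axis=0);print(np.degrees(np.arctan2(d[:,1],d[:,0])),np.linalg.norm(d,axis=1))
E
python3 go.py .4526 -.268 .20 38.5
```

```text
[247.7243 166.0522]
162 [240 160  17  13 220] [247.9727 165.9727]
[ 0.4528 -0.2678] [ 0.4527 -0.2678  0.201 ]
[  38.4627  -51.2906 -141.5357] [0.0163 0.0127 0.0165]
pos [ 0.4548 -0.2646  0.3452] yaw 38.28 tilt 0.03 t 15.75
shift units [-0.025 -0.076  2.904] turn units [ 0.002  0.003 -0.028] q [-0.67 -0.23  1.63  0.    1.74 -1.34] open 0.0853
```

>>> {"api": "play_rows", "payload": {"series": [[1.0,[-0.025,-0.075,0.8],[0,0,0]],[1.0,[0,0,0.8],[0,0,0]],[1.0,[0,0,0.8],[0,0,0]],[1.0,[0,0,0.8],[0,0,0]],[1.0,[0,0,0.5],[0,0,0]],[1.0,[0,0,0],[0,0,0]]]}}

```text
t: 16.5
tool_pos: [0.4511, -0.2672, 0.1575]
tool_rot: [-1.359, -2.827, -0.002]
contact_force: [0.8, 0.5, 0.0]
opening: 0.0854
grip_force: 0.0
```

```bash
python3 go.py .4527 -.2678 .1075 38.5
```

```text
pos [ 0.4511 -0.2672  0.1575] yaw 38.67 tilt 0.28 t 16.5
shift units [-0.033  0.018  0.999] turn units [-0.007 -0.034  0.022] q [-0.68 -0.16  1.88  0.    1.43 -1.35] open 0.0854
```

>>> {"api": "play_rows", "payload": {"series": [[1.0,[-0.03,0.02,0.4],[0,0,0]],[1.0,[0,0,0.4],[0,0,0]],[1.0,[0,0,0.2],[0,0,0]],[1.0,[0,0,0],[0,0,0]],[1.0,[0,0,0],[0,0,0]]]}}

```text
t: 17.12
tool_pos: [0.4543, -0.27, 0.1105]
tool_rot: [1.364, 2.829, -0.0]
contact_force: [0.4, 0.0, 0.8]
opening: 0.0853
grip_force: 0.0
```

```bash
python3 go.py .4527 -.2678 .1075 38.5
```

```text
pos [ 0.4543 -0.27    0.1105] yaw 38.53 tilt 0.05 t 17.125
shift units [0.054 0.001 0.06 ] turn units [0.001 0.007 0.004] q [-0.68 -0.12  1.92 -0.    1.34 -1.35] open 0.0853
```

>>> {"api": "play_rows", "payload": {"series": [[1.0,[0.05,0,0.05],[0,0,0]],[0.0,[0,0,0],[0,0,0]],[0.0,[0,0,0],[0,0,0]],[0.0,[0,0,0],[0,0,0]],[0.0,[0,0,0],[0,0,0]],[0.0,[0,0,0],[0,0,0]],[0.0,[0,0,0],[0,0,0]]], "force": 50}}

```text
t: 18.0
tool_pos: [0.4526, -0.2678, 0.1076]
tool_rot: [1.364, 2.83, -0.0]
contact_force: [0.1, 0.0, 0.6]
opening: 0.0255
grip_force: 49.5
```

```bash
python3 go.py .4527 -.2678 .26 38.5
```

```text
pos [ 0.4526 -0.2678  0.1076] yaw 38.53 tilt 0.03 t 18.0
shift units [-2.000e-03  2.000e-03 -3.047e+00] turn units [0.001 0.003 0.004] q [-0.68 -0.12  1.92  0.    1.34 -1.35] open 0.0255
```

>>> {"api": "play_rows", "payload": {"series": [[0.0,[0,0,-0.2],[0,0,0]],[0.0,[0,0,-0.4],[0,0,0]],[0.0,[0,0,-0.55],[0,0,0]],[0.0,[0,0,-0.6],[0,0,0]],[0.0,[0,0,-0.6],[0,0,0]],[0.0,[0,0,-0.6],[0,0,0]],[0.0,[0,0,-0.4],[0,0,0]],[0.0,[0,0,-0.2],[0,0,0]]]}}

```text
t: 19.0
tool_pos: [0.4528, -0.2679, 0.2869]
tool_rot: [1.363, 2.828, -0.001]
contact_force: [0.0, 0.3, -2.0]
opening: 0.0253
grip_force: 49.3
```

>>> {"api": "play_rows", "payload": {"series": [[0.0,[0,0,0],[0,0,0]]]}}

```text
t: 19.12
tool_pos: [0.4525, -0.2678, 0.2853]
tool_rot: [1.364, 2.829, -0.0]
contact_force: [-0.2, -0.5, -1.1]
opening: 0.0252
grip_force: 49.3
```

```bash
python3 go.py .655 -.06 .285 38.5
python3 - <<'E'
from h import *
np.set_printoptions(precision=4,suppress=True)
a,o=snap("scene","s5");b,_=snap("side","d5");t=o["tool_pos"];tip=[t[0],t[1],.025+t[2]-.1076];print(tip,proj(a,tip),proj(b,tip),proj(a,np.add(tip,[0,0,.1])),proj(b,np.add(tip,[0,0,.1])))
A=cv2.resize(a["color"][50:150,160:260],(400,400));B=cv2.resize(b["color"][140:280,190:330],(400,400))
cv2.imwrite("pics/z5.png",np.hstack([A,B]))
E
```

```text
pos [ 0.4525 -0.2678  0.2853] yaw 38.53 tilt 0.04 t 19.125
shift units [0.728 5.756 0.007] turn units [0.001 0.005 0.004] q [-0.68 -0.22  1.72 -0.    1.65 -1.35] open 0.0252
[np.float64(0.45253545852899946), np.float64(-0.2677725738472909), np.float64(0.2027286265753462)] [[195.2321 100.1094]] [[247.6656 220.2166]] [[191.4932  69.3385]] [[246.996  182.5408]]
```

>>> {"api": "play_rows", "payload": {"series": [[0.0,[0.05,0.4,0],[0,0,0]],[0.0,[0.1,0.8,0],[0,0,0]],[0.0,[0.1,0.8,0],[0,0,0]],[0.0,[0.1,0.8,0],[0,0,0]],[0.0,[0.1,0.8,0],[0,0,0]],[0.0,[0.1,0.8,0],[0,0,0]],[0.0,[0.1,0.8,0],[0,0,0]],[0.0,[0.08,0.56,0],[0,0,0]]]}}

```text
t: 20.23
tool_pos: [0.6553, -0.0581, 0.2826]
tool_rot: [-1.361, -2.828, 0.001]
contact_force: [-0.1, 0.3, -0.8]
opening: 0.0255
grip_force: 49.5
```

>>> {"api": "play_rows", "payload": {"series": [[0.0,[0,0,0],[0,0,0]],[0.0,[0,0,0],[0,0,0]]]}}

```text
t: 20.48
tool_pos: [0.6543, -0.06, 0.2835]
tool_rot: [-1.363, -2.828, 0.002]
contact_force: [0.6, -0.8, -1.3]
opening: 0.0257
grip_force: 49.6
```

```bash
python3 go.py .684 -.0265 .285 38.5
python3 - <<'E'
from h import *
np.set_printoptions(precision=4,suppress=True)
a,o=snap("scene","s6");b,_=snap("side","d6");w,_=snap("wrist","w6");t=o["tool_pos"];tip=np.array([t[0],t[1],t[2]-.0826])
for n,i in (("scene",a),("side",b)): print(n,proj(i,[tip,tip+[0,0,.1],[.684,-.0265,.12]]).ravel())
# bush from w2: ellipse of hole & outer; from fixed s0 initial
for tag,c in (("w2",(343,139)),("w4",None),("scene0",(201,213)),("side0",(301,187)),("s4",(201,213))):
    if c is None: continue
    im=load(tag);ob=im.get("obs");g=cv2.cvtColor(im["color"],cv2.COLOR_BGR2GRAY);x,y=c
    m=np.zeros_like(g);m[y-22:y+22,x-24:x+24]=(g[y-22:y+22,x-24:x+24]<60)
    n,l,st,ce=cv2.connectedComponentsWithStats(m.astype(np.uint8));i=1+np.argmax(st[1:,4])
    cs=max(cv2.findContours((l==i).astype(np.uint8),0,2)[0],key=cv2.contourArea);h=cv2.convexHull(cs);e=cv2.fitEllipse(h)
    print(tag,st[i],"ell",np.round(e[0],1),np.round(e[1],1),[onz(im,e[0],z,ob)[:2] for z in(.12,.11)])
S=a["color"][110:230,150:270];D=b["color"][90:210,240:360];cv2.imwrite("pics/z6.png",np.hstack([cv2.resize(S,(400,400),interpolation=2),cv2.resize(D,(400,400),interpolation=2)]))
E
```

```text
pos [ 0.6543 -0.06    0.2835] yaw 38.53 tilt 0.14 t 20.475
shift units [ 0.154  0.882 -0.031] turn units [-0.013 -0.011  0.003] q [-0.2   0.09  1.42 -0.    1.63 -0.88] open 0.0257
scene [196.6838 174.5783 192.1261 142.8764 201.1493 210.8763]
side [296.7603 167.3965 298.5081 135.0903 300.55   184.4655]
w2 [326 123  35  33 728] ell [343.1 138.9] [32.9 34.5] [array([ 0.6835, -0.0289]), array([ 0.6852, -0.026 ])]
scene0 [193 207  16  17 193] ell [200.7 215.1] [15.9 16.4] [array([ 0.694 , -0.0183]), array([ 0.6889, -0.0246])]
side0 [296 183  12  10  96] ell [301.2 187.5] [ 9.6 12.5] [array([ 0.6791, -0.0437]), array([ 0.6858, -0.0285])]
s4 [193 207  16  17 193] ell [200.8 215. ] [16.  16.6] [array([ 0.6936, -0.0183]), array([ 0.6886, -0.0246])]
```

```bash
python3 go.py .736 -.09 .30 38.5
```

```text
pos [ 0.6544 -0.0604  0.2847] yaw 38.47 tilt 0.03 t 20.625
shift units [-1.478  0.91  -0.307] turn units [-0.003 -0.002 -0.003] q [-0.21  0.09  1.42 -0.    1.63 -0.88] open 0.0255
```

>>> {"api": "play_rows", "payload": {"series": [[0.0,[-0.5,0.3,-0.1],[0,0,0]],[0.0,[-0.5,0.3,-0.1],[0,0,0]],[0.0,[-0.48,0.31,-0.1],[0,0,0]],[0.0,[0,0,0],[0,0,0]],[0.0,[0,0,0],[0,0,0]]]}}

```text
t: 21.25
tool_pos: [0.736, -0.0896, 0.2998]
tool_rot: [-1.365, -2.829, 0.0]
contact_force: [-0.6, -0.0, -2.0]
opening: 0.0255
grip_force: 49.8
```

```bash
cat > bush.py <<'E'
import sys
from h import *
np.set_printoptions(precision=4,suppress=True)
w,o=snap("wrist",sys.argv[1]);t=o["tool_pos"];M=np.linalg.inv(T(w,o));print("tool",t,"cam",M[:3,3])
p=proj(w,[.685,-.026,.12],o)[0];x,y=p.astype(int);print(p)
g=cv2.cvtColor(w["color"],cv2.COLOR_BGR2GRAY);m=np.zeros_like(g);r=32
ya,yb=max(0,y-r),y+r
m[ya:yb,x-r:x+r]=g[ya:yb,x-r:x+r]<60
n,l,st,ce=cv2.connectedComponentsWithStats(m);i=1+np.argmax(st[1:,4])
cs,hi=cv2.findContours((l==i).astype(np.uint8),cv2.RETR_CCOMP,cv2.CHAIN_APPROX_NONE)
for c in cs:
    if len(c)>20:
        e=cv2.fitEllipse(cv2.convexHull(c));print(np.round(e[0],1),np.round(e[1],1),onz(w,e[0],.12,o)[:2],onz(w,e[0],.11,o)[:2])
E
python3 bush.py w7
```

```text
tool [ 0.736  -0.0896  0.2998] cam [ 0.6851 -0.0251  0.4799]
[251.2555  81.5268]
[252.   81.3] [39.4 41.5] [ 0.6855 -0.0254] [ 0.6855 -0.0254]
[252.1  81.7] [22.3 24.6] [ 0.6858 -0.0256] [ 0.6858 -0.0256]
```

```bash
python3 go.py .6855 -.0255 .255 38.5
```

```text
pos [ 0.7359 -0.0893  0.2999] yaw 38.52 tilt 0.03 t 21.3
shift units [1.627 0.006 0.899] turn units [-0.002 -0.003  0.002] q [-0.22  0.29  1.17  0.    1.68 -0.89] open 0.0255
```

>>> {"api": "play_rows", "payload": {"series": [[0.0,[0.4,0,0.2],[0,0,0]],[0.0,[0.5,0,0.25],[0,0,0]],[0.0,[0.5,0,0.25],[0,0,0]],[0.0,[0.22,0,0.2],[0,0,0]],[0.0,[0,0,0],[0,0,0]],[0.0,[0,0,0],[0,0,0]]]}}

```text
t: 22.05
tool_pos: [0.6867, -0.0265, 0.2556]
tool_rot: [1.364, 2.829, 0.0]
contact_force: [0.1, 0.3, -1.3]
opening: 0.0255
grip_force: 49.8
```

```bash
python3 go.py .6855 -.0255 .225 38.5;  python3 - <<'E'
from h import *
np.set_printoptions(precision=4,suppress=True)
a,o=snap("scene","s8");b,_=snap("side","d8");t=o["tool_pos"];tip=np.array([t[0],t[1],t[2]-.0826])
out=[]
for n,i,(x,y) in (("scene",a,(150,130)),("side",b,(250,110))):
    P=proj(i,[tip,tip+[0,0,.1],[.6855,-.0255,.12]]);print(n,P.ravel(),"crop",((P-[x,y])*4).ravel())
    out.append(cv2.resize(i["color"][y:y+100,x:x+100],(400,400),interpolation=cv2.INTER_CUBIC))
cv2.imwrite("pics/z8.png",np.hstack(out))
E
```

```text
pos [ 0.6867 -0.0265  0.2556] yaw 38.51 tilt 0.07 t 22.05
shift units [ 0.031 -0.006  0.612] turn units [0.005 0.008 0.001] q [-0.15  0.17  1.38 -0.    1.59 -0.82] open 0.0255
scene [198.2287 197.2691 193.7038 167.0028 201.0093 211.4538] crop [192.9148 269.0764 174.8152 148.0114 204.0373 325.8152]
side [302.3345 169.0453 304.2527 138.2473 300.8854 184.2314] crop [209.3379 236.1813 217.0109 112.989  203.5415 296.9258]
```

View pics/z8.png

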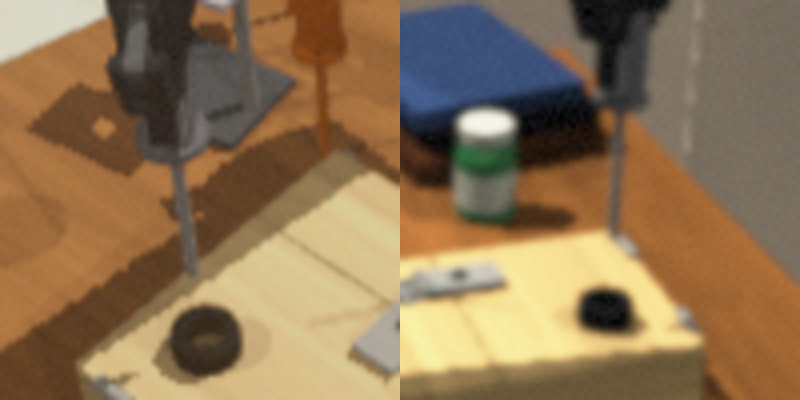

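The rod hangs upright above the bush. In the scene crop the tip is at (193,273) and the bush at (205,340); in the side crop the tip is at (213,235) and the bush at (205,308). I'll measure the rod lines to sub-pixel.

```bash
cat > rod.py <<'E'
import sys
from h import *
np.set_printoptions(precision=4,suppress=True)
sc,sd=sys.argv[1:3];rs=[]
cen={}
o=load(sc)["obs"];t=o["tool_pos"];tip=np.array([t[0],t[1],t[2]-.0826])
PL={}
for ref,tag in (("scene0",sc),("side0",sd)):
    im=load(tag);d=np.abs(im["color"].astype(float)-load(ref)["color"].astype(float)).sum(2)
    P=proj(im,[tip+[0,0,.015],tip+[0,0,.095]]);ys=np.arange(int(P[1,1])+1,int(P[0,1]));xs=[]
    for y in ys:
        xc=np.interp(y,P[::-1,1],P[::-1,0]);c=np.arange(int(xc)-4,int(xc)+6);v=d[y,c];v=np.clip(v-0.3*v.max(),0,None);xs.append((v*c).sum()/v.sum())
    xs=np.array(xs);f=np.polyfit(ys,xs,1)
    for _ in range(3):
        k=np.abs(np.polyval(f,ys)-xs)<.6;f=np.polyfit(ys[k],xs[k],1)
    pred=[np.polyval(f,y) for y in P[:,1]];print(ref,"pred x",P[:,0],"obs x",np.array(pred),k.sum(),len(ys),"resid",np.std(np.polyval(f,ys[k])-xs[k]))
    # plane containing the camera and the imaged line
    r1=ray(im,(pred[0],P[0,1]));r2=ray(im,(pred[1],P[1,1]));n=np.cross(r1[1],r2[1]);n/=np.linalg.norm(n);PL[ref]=(r1[0],n)
for z in (tip[2],tip[2]+.1,.12):
    A=[];b=[]
    for c,n in PL.values(): A.append(n[:2]);b.append(n@c-n[2]*z)
    print("rod at z",round(z,3),np.linalg.solve(A,b))
print("tool",t)
E
python3 rod.py s8 d8
python3 - <<'E'
from h import *
# predicted vs observed bush in fixed cams (outer hull ellipse)
th=np.linspace(0,6.28,60)
for tag in("scene0","side0"):
    im=load(tag);pts=np.vstack([np.c_[.6855+.022*np.cos(th),-.0255+.022*np.sin(th),th*0+z] for z in(.1,.12)])
    e=cv2.fitEllipse(cv2.convexHull(proj(im,pts).astype(np.float32)));print(tag,e[0],e[1])
E
```

```text
scene0 pred x [197.5908 193.9461] obs x [197.9173 193.0316] 18 24 resid 0.18934846996628482
side0 pred x [302.6146 304.1539] obs x [303.0953 304.3711] 23 24 resid 0.0844087396962949
rod at z 0.173 [ 0.693  -0.0159]
rod at z 0.273 [ 0.6845 -0.033 ]
rod at z 0.12 [ 0.6975 -0.0069]
tool [ 0.6867 -0.0265  0.2556]
scene0 (201.37564086914062, 214.0675048828125) (19.476619720458984, 19.608203887939453)
side0 (300.7247619628906, 187.0968475341797) (13.270720481872559, 16.896915435791016)
```

>>> {"api": "play_rows", "payload": {"series": [[0.0,[0.03,0,0],[0,0,0]],[0.0,[0,0,0.2],[0,0,0]],[0.0,[0,0,0.3],[0,0,0]],[0.0,[0,0,0.25],[0,0,0]],[0.0,[0,0,0.05],[0,0,0]],[0.0,[0,0,0],[0,0,0]],[0.0,[0,0,0],[0,0,0]]]}}

```text
t: 23.02
tool_pos: [0.6857, -0.0247, 0.2157]
tool_rot: [1.363, 2.829, 0.001]
contact_force: [-0.6, -0.4, -1.9]
opening: 0.0256
grip_force: 49.8
```

```bash
python3 go.py .6855 -.0255 .1326 38.5;  python3 - <<'E'
from h import *
snap("scene","s9");snap("side","d9")
E
python3 rod.py s9 d9
```

```text
pos [ 0.6857 -0.0247  0.2157] yaw 38.54 tilt 0.08 t 23.025
shift units [-0.008 -0.014  1.663] turn units [0.007 0.007 0.005] q [-0.14  0.18  1.43  0.    1.52 -0.82] open 0.0256
scene0 pred x [200.0767 196.685 ] obs x [198.6703 199.7723] 15 22 resid 0.3299805388830351
side0 pred x [301.3522 302.8334] obs x [301.8092 303.0453] 23 23 resid 0.07261516354949468
rod at z 0.133 [ 0.6832 -0.0341]
rod at z 0.233 [ 0.6942 -0.0066]
rod at z 0.12 [ 0.6818 -0.0378]
tool [ 0.6857 -0.0247  0.2157]
```

>>> {"api": "play_rows", "payload": {"series": [[0.0,[0,-0.014,0.2],[0,0,0]],[0.0,[0,0,0.25],[0,0,0]],[0.0,[0,0,0.25],[0,0,0]],[0.0,[0,0,0.2],[0,0,0]],[0.0,[0,0,0],[0,0,0]],[0.0,[0,0,0],[0,0,0]]]}}

```text
t: 23.88
tool_pos: [0.685, -0.0252, 0.1702]
tool_rot: [1.364, 2.83, 0.0]
contact_force: [0.0, 0.1, -0.3]
opening: 0.0254
grip_force: 49.8
```

```bash
python3 go.py .6855 -.0255 .1326 38.5
```

```text
pos [ 0.685  -0.0252  0.1702] yaw 38.54 tilt 0.03 t 23.875
shift units [-0.011  0.004  0.753] turn units [0.003 0.003 0.005] q [-0.15  0.2   1.48  0.    1.45 -0.82] open 0.0254
```

>>> {"api": "play_rows", "payload": {"series": [[0.0,[-0.01,0,0.2],[0,0,0]],[0.0,[0,0,0.25],[0,0,0]],[0.0,[0,0,0.2],[0,0,0]],[0.0,[0,0,0.1],[0,0,0]],[0.0,[0,0,0],[0,0,0]],[0.0,[0,0,0],[0,0,0]],[0.0,[0,0,0],[0,0,0]]]}}

```text
t: 24.75
tool_pos: [0.6855, -0.0256, 0.1331]
tool_rot: [1.363, 2.829, 0.001]
contact_force: [-0.7, -0.3, -1.2]
opening: 0.0256
grip_force: 49.8
```

```bash
python3 go.py .6855 -.0255 .1326 38.5;  python3 - <<'E'
from h import *
a,o=snap("scene","s10");b,_=snap("side","d10");t=o["tool_pos"];z0=load("side0")
# rod between flange(z~.16) and bush(.12): compare in both views with bush
for ref,im in(("scene0",a),("side0",b)):
    P=proj(im,[[t[0],t[1],.125],[t[0],t[1],.155]]);print(ref,P.ravel().round(1))
    d=np.abs(im["color"].astype(float)-load(ref)["color"].astype(float)).sum(2)
    for y in range(int(P[1,1])-1,int(P[0,1])+4):
        x=int(P[:,0].mean());print(y,x-6,d[y,x-6:x+9].astype(int))
E
```

```text
pos [ 0.6855 -0.0256  0.1331] yaw 38.54 tilt 0.07 t 24.75
shift units [0.001 0.002 0.011] turn units [0.006 0.006 0.004] q [-0.15  0.23  1.52 -0.    1.39 -0.82] open 0.0256
scene0 [200.8 210.1 199.6 202.1]
201 194 [374 400 418 395 410 402 352 288 273 270 228 196 207 156  40]
202 194 [358 392 400 397 401 397 375 314 278 260 208 200 194 118   0]
203 194 [339 385 394 401 405 407 380 308 286 271 205 206 182  64   8]
204 194 [307 332 332 329 358 360 322 240 222 230 227 217 128  12  15]
205 194 [288 285 273 268 270 285 200 126 146 192 204 129  37   9  16]
206 194 [283 276 252 188 140 136  59  46  65 118 115  51   4  19  17]
207 194 [230 194 151  70  21  27  45  57  16  20  16  11   2  22  13]
208 194 [165 108  42  12  30 104  87  87  20   4   8  14   3   6  19]
209 194 [ 85  26  10   9  43 139 127  94  61   9   9  14   9   4   3]
210 194 [ 44  23  25  11  23 128 123 117  73   2  33   9  18   8   6]
211 194 [ 27  28   7   8   7  81 123 123 101  10  23   6  22  34  10]
212 194 [ 23  50  21  10   7  63 133 115 130  23  15   7  10  11  11]
213 194 [ 32  37  26  10   5  50 110 119 110  32  18  
[... 242 characters left out ...]
75 100  54  16]
176 295 [ 13  19  33  71 133 235 350 351 243 161 104  63  31  14  12]
177 295 [ 10   5  11  22  63 165 291 290 153  60  30  23   9   3   8]
178 295 [  6   4   4  18  46 143 272 253 116  34   9  12   6   4   7]
179 295 [  4   3   5  12  42 137 272 252 102  32   4   8   0   6   6]
180 295 [ 11   8   6   5  39 130 243 217  93  29   5   3   4   5   6]
181 295 [  5   4   4   7  39  75 168 162  89  23  16   9   2   3   4]
182 295 [15  9 22 10  6 24 41 48 32 12  7  7 14  8  8]
183 295 [  1   3   7   3  49 105 113  75  20   5   8  20  13  10   2]
184 295 [  7  12   4   8  75 163 160 126  66  12  19  11  26  12   8]
185 295 [ 13  14   4   5  75 171 167 109  67   4  33  27  15  13  10]
```

```bash
python3 -c "
from station import ctrl
o=ctrl.get_obs();print(o['dq'].round(3),o['grip_force']);print(ctrl.finish_job())"
```

```text
[ 0.     0.002  0.004  0.001 -0.002  0.002] 49.75270628929138
the job is handed in; nothing more can be done
None
```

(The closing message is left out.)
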